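Set a lopsided microscope arm in the vice on its balance point

TASK

The cast microscope arm is heavier towards one end or the other: find its balance point by a trial lift, shifting your grip, and lift it level. Bring it over the open vice with your grip above the middle of the bed and its split clamp collar on the side of the orange release button, and stand it upright across the bed rails so that it stays level by itself when let go; only then slide the jaw shut against it. Leave the other things on the bench as they are.

Things in the scene. Friction and masses are not known exactly. Their poses are not given: they have to be found in the camera images.
- holder_arm: The part: cast holder arm of a microscope, standing upright, 0.20 to 0.75 kg. Bare-metal web, 12 mm thick, 52 tall, 256 long, smooth flat sides, a white stripe low on each; a white ring of equal height at each end. Origin: middle of the flat underside; x along the web to the collar, z up. Gripped off balance it twists the wrist to its heavy end and may slip round in a light grip
- collar_end (a point): centre of the arm's split clamp collar (40 mm across, two pinch lugs and a dark cap screw outside, reaching 30 mm past this point), at arm x = +140 mm, 26 mm above the underside. Its bore is shut by black dust plugs; behind them there may be a heavy steel bush or none
- boss_end (a point): centre of the arm's plain ring boss (32 mm across, small brass screw), at arm x = -140 mm, 26 mm above the underside, plugged likewise. It too may hold a heavy bush or none, so the arm's balance point lies unseen anywhere from x = -75 to +85 mm
- vice: The vice: black, fixed to the bench, 52 mm high, its ribbed handle roughly away from the robot. Origin: on the bench, near the handle end; y runs from handle to fixed jaw, x across, z up. Orange release button on the -x side. Jaws 58 mm wide (x = -21 to +37 mm), tops at z = 47 mm; the fixed jaw's face is at y = 104 mm
- vice_bed (a point): middle of the bed at the fixed jaw's foot (vice x = 8, y = 104, z = 20 mm). Bed: two rails along y, tops at z = 20 mm, outer edges at x = -13 and +29 mm: a part laid across them along x tips unless its balance point is between those edges, best at x = 8. Fingers do not fit between jaws and arm: hold the web by its upper 22 mm
- jaw_grip (a point): point on the sliding jaw block, mid-width (vice x = 8 mm), 20 mm behind its clamping face, 34 mm above the bench. Here the block is 58 mm wide along vice x, with upright sides from z = 21 to 47 mm (it narrows to 40 mm from 23 mm behind the face); pinch it across x and draw it along vice +y to shut
- vice_jaw (a joint): gap between the vice's jaws in m (0 shut, 0.042 fully open; starts at 0.028 to 0.040; about 0.012 when shut on the arm's web). The quick-action jaw slides along vice y with a steady 6 N drag, plus up to 8 N to push the arm along the rails, and stays where it is left
- squeeze_bottle: bystander: white plastic squeeze bottle with a pointed spout, 45 mm across, 136 mm tall; origin at the centre of its underside
- white_bottle: bystander: small white screw-cap bottle, 30 mm across, 52 mm tall; origin at the centre of its underside
- cup_pink: bystander: pink paper cup, 43 mm across, 49 mm tall; origin at the centre of its underside
- jar_blue: bystander: small clear jar with blue contents and a white lid, 32 mm across, 28 mm tall; origin at the centre of its underside
- solder_tin: bystander: round brass-coloured tin of solder scrap, 92 mm across, 59 mm tall; origin at the centre of its underside

How it is judged:
By the outcome, as a careful person would: the job done as asked, in the order asked, and still so for the second after the job is handed in, with the robot touching nothing.
It also fails if it takes over 61 s, if anything falls off the work surface, if the arm or the gripper's body presses on something with over 40 N, if the wrist force passes 120 N, or if a joint passes its speed limit or range.

ROBOT

A 6-joint arm with a two-finger parallel gripper is mounted at the origin on a cart in front of the work surface, level with it; the furniture and walls round the work are solid. World frame = base frame: x ahead of the robot, y to its left, z up, the work surface at z = 0. Lengths are in m, angles in rad, forces in N, time in s.
With the tool pointing down it reaches from about 0.35 to 0.8 m from the base axis. Payload 7.3 kg.
Tool frame: the origin (TCP) lies midway between the tips of the shut fingers; the grasp point (between the pads) lies 19 mm behind it (env.pinch_z is the distance from the TCP to the grasp point, in m); z points along the fingers, y is the line along which they close (so a half turn about z gives the same grasp; the last joint's range is limited). The gripper opens to 85 mm and grips with 20 to 120 N. Pads are 22 mm wide; open, the fingers measure 114 mm over their backs; the gripper's body (76 mm by 85 mm) begins 54 mm behind the grasp point. The pads swing forward as they close: fully open they stand 13 mm farther back than shut.
Start: joints at [0.956, 0.342, 1.524, -0, 1.275, -0.146], TCP at [0.237, 0.468, 0.231] pointing down, gripper open.
Joint ranges: [-2.53, 2.53], [-0.77, 2.02], [0.04, 2.7], [-1, 4.14], [0.28, 2.66], [-3.11, 3.11]. Speed limits (rad/s): [2.57, 2.57, 3.14, 3.14, 3.14, 3.14].

INTERFACE

Orientations are given as a rotation vector (axis times angle).
In Python, from workcell import env gives the robot as it stands.
- The arm moves only by the tool play_rows, never from a script. Its argument "commands" is a list of rows, each a list of 2 entries, a list of its own where there are three numbers: the shift along the tool's x, y, z in mm, then the turn about the tool's z in degrees. In form: [[[dx, dy, dz], twist], ...]. A call has 1 to 20 rows; each row shifts and turns the commanded pose from where the row before left it, along the tool's axes as they then stand; what a row does not reach is not made up. A row lasts 1/12 s, in which the tool goes at most 41.7 mm and 7.16 degrees, less where a joint would pass 70% of its speed; a pose out of reach is approached as far as the arm can. A call is refused whole if a number of a shift passes 41.7 or a number of a turn 7.16, either way. A call with a gripper value outside its range is refused whole. "jaw" is the closure, from 0 (fully open) to 1 (shut), set as the call begins (left out, the last holds). The fingers move at their own pace and stop on an object; "grip_force" is the grip in N (left out, the last holds). Time passes only in rows, so rows that do not move let the fingers close. It gives the time, the measured TCP pose, the force, the opening and the grip force at its end, in the units of the state.
- env.get_state(): the state, without advancing time (a new reading comes with each control period).
- env.grab_frame(name): name is "side" or "top"; returns (picture, depth): 400x640x3 uint8, red, green, blue; 400x640 float32, m along the optical axis (not along the pixel's ray), 0 where there is no reading.
- env.camera_info(name): a dict with "fx", "fy", "cx", "cy" (pixels), "R" (3x3) and "t" (3): a world point X has camera coordinates R X + t. Camera axes: x right, y down, z forward; pixel columns grow to the right and rows downward; lengths in m; the calibration is good to about 2 mm. A picture is of the moment at which its call begins. camera_info takes no time and is no camera call.
- env.sign_off(): hands the job in; it is judged then, once.
The state is a dict: "t": time; "qpos": joint angles; "dq": joint speeds; "tau": joint torques, N m; "position": TCP position; "tool_rot": TCP orientation; "wrist_force": force on the tool from outside, world axes, zero at the start; "wrist_torque": the same for the moment, N m; "grip_width": finger opening in m; "grasp_force": force on a finger pad.
Only numpy, scipy, OpenCV 4.12 (cv2) and the standard library are available. Lean on these libraries where they do the work, as an engineer would, in place of code of your own. Each camera call takes 0.05 s, during which the arm holds its last target. There are 200 camera calls.

## Working session

There is one attempt and no reset: what is moved stays moved. The work goes in short steps, Python scripts to look and compute and a tool call to move; the robot and the scene stay as the last step left them, time stands still between calls to the robot, and variables do not carry over. Pictures are saved under pics/ and viewed, at most 13 in all, crops included, and the job is handed in when it is done.

Besides the shell and the picture viewer there is one more tool, called after "Request:" by a JSON object that holds its "op" and its "data", one argument or row to a line. play_rows: Moves the arm, as the interface text tells. Its arguments: {"type":"object","properties":{"commands":{"type":"array"},"jaw":{"type":"number"},"grip_force":{"type":"number"}},"required":["commands"]}

```bash
mkdir -p pics
cat > h.py <<'E'
import numpy as np, cv2
from workcell import env
def cast(n,uv,z):
    c=env.camera_info(n);R=np.array(c['R']);t=np.array(c['t'])
    C=-R.T@t; uv=np.atleast_2d(uv).astype(float)
    d=np.c_[(uv[:,0]-c['cx'])/c['fx'],(uv[:,1]-c['cy'])/c['fy'],np.ones(len(uv))]@R
    return C+d*((z-C[2])/d[:,2])[:,None]
def cloud(n,dep):
    c=env.camera_info(n);R=np.array(c['R']);t=np.array(c['t'])
    v,u=np.mgrid[:400,:640]
    P=np.stack([(u-c['cx'])/c['fx']*dep,(v-c['cy'])/c['fy']*dep,dep],-1)
    return (P-t)@R
E
python3 - <<'E'
from h import *
for n in ['top','side']:
    p,d=env.grab_frame(n); cv2.imwrite(f'pics/{n}0.png',p[:,:,::-1]); np.save(f'{n}0.npy',d)
    c=env.camera_info(n); print(n,c['fx'],-np.array(c['R']).T@np.array(c['t']),np.array(c['R'])[2])
s=env.get_state();print(s['t'],s['tool_rot'],s['grip_width'],env.pinch_z)
E
```

```text
top 447.6502705187023 [0.40857987 0.00246994 1.35443875] [ 0.13351492  0.00966781 -0.99099965]
side 423.7956477580211 [1.3090896  0.50520516 0.50779146] [-0.75014593 -0.49772743 -0.43537166]
0.1 [-7.29521463e-01 -3.05521138e+00  1.95028110e-03] 0.08554513954114802 0.0187
```

View pics/top0.png

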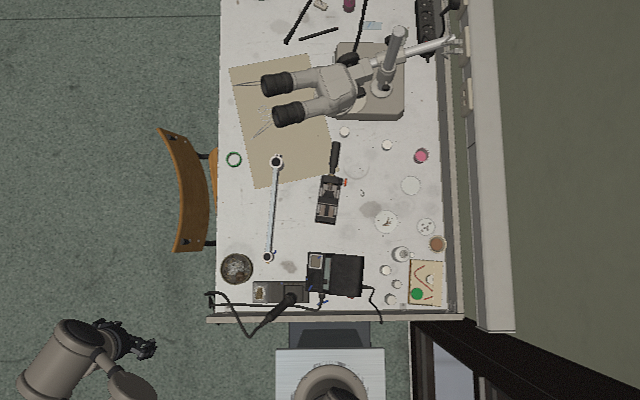

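View pics/side0.png

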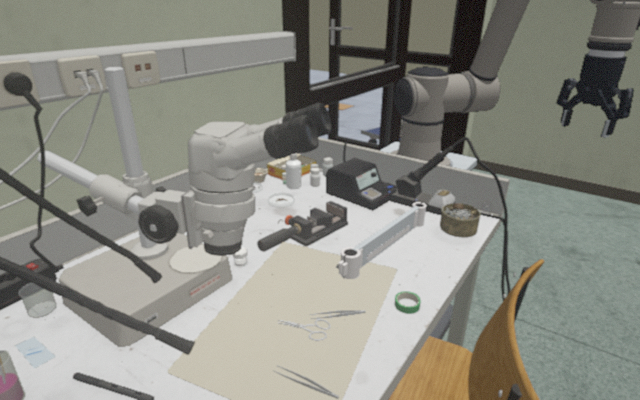

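The top view shows the arm with its collar at (276,162) and its boss at (267,257). The vice handle is at (334,155), the fixed jaw near (325,215), and the orange button at (345,182), on the world −y side.

Run:
```python
from h import *
p=cv2.imread('pics/top0.png');d=np.load('top0.npy');P=cloud('top',d)
def reg(u0,u1,v0,v1,z0,z1):
    m=np.zeros((400,640),bool);m[v0:v1,u0:u1]=1
    return m&(P[...,2]>z0)&(P[...,2]<z1)
for nm,r in dict(arm=(255,290,150,268,.035,.07),vice=(312,352,138,228,.035,.065)).items():
    m=reg(*r);Q=P[m];c=cv2.minAreaRect(Q[:,:2].astype(np.float32)*1000);print(nm,m.sum(),c,cv2.boxPoints(c).round().tolist(),np.percentile(Q[:,2],[10,50,90]))
# arm web centreline by fit to middle rows
m=reg(255,290,175,248,.04,.07);Q=P[m];l=cv2.fitLine(Q[:,:2].astype(np.float32),cv2.DIST_L2,0,.01,.01).ravel();print('web',l,np.degrees(np.arctan2(l[1],l[0])))
Pm=(P[...,2][168:228:2,314:346:2]*1000).round().astype(int);print(Pm)
h=cv2.cvtColor(p,cv2.COLOR_BGR2HSV);b=cv2.inRange(h,(0,150,100),(15,255,255));b[:170]=0;b[200:]=0;b[:,:335]=0;b[:,:][:,355:]=0
ys,xs=np.nonzero(b);print('btn',xs.mean(),ys.mean(),cast('top',[xs.mean(),ys.mean()],.04))
a=cv2.resize(p[140:240,250:360],None,fx=6,fy=6,interpolation=cv2.INTER_CUBIC)[:600,:800]
cv2.imwrite('pics/c1.png',a)
print(cast('top',[[276,162],[267,257]],.052))
s=cv2.imread('pics/side0.png');cv2.imwrite('pics/s1.png',cv2.resize(s[180:290,250:440],None,fx=4.2,fy=4.2,interpolation=cv2.INTER_CUBIC)[:600,:800])
```

```text
arm 667 ((564.8549194335938, 163.01498413085938), (37.81707000732422, 322.83740234375), 85.30756378173828) [[402.0, 157.0], [724.0, 131.0], [727.0, 169.0], [406.0, 195.0]] [0.04457777 0.05153258 0.05513488]
vice 803 ((635.032470703125, -19.83873748779297), (70.20852661132812, 247.05410766601562), 75.8221206665039) [[507.0, -24.0], [746.0, -84.0], [763.0, -16.0], [524.0, 44.0]] [0.03902302 0.04476466 0.05038815]
web [ 0.9956323  -0.09336156  0.5491372   0.16616985] -5.3570247
[[  -2    2   -1   -5   -1    3    0   -1   41   42   45    5   -4    0
    -3    7]
 [   0    2   -1    2    3    7   -2    1   38   41   42   -1   -1    0
     3    3]
 [  -3    0   -3   -1    1    3    8   -2   40   40   42   -7    3   -3
    -2   -2]
 [   4    2    4   -1   -3   -2    3   -3   41   45   -5   -4    4   -1
    -5    1]
 [  -2   -1   -2   -1    1   50   55   51   52   51   52   45    1    1
     0    1]
 [  -3   -1   -5    0   14   53   50   48   50   52   50   55   55   37
     1   -1]
 [   1   -1    3   -9    6   47   51   54   46   49   48   49   50   41
    41   -3]
 [  -1   -1    0    0    
[... 1363 characters left out ...]
 17   12    5   17   20    2   -1    0   -3
    -2    0]
 [  -5   43   50   42   41   41   41   45   22   18    9    6    1   -2
     0   -2]
 [   2   43   40   45   48   39   44   46   48   49   44    5   -3    2
     1   -4]
 [   1   45   47   50   51   46 1354   48   44   48   44   -2   -2    0
     2    2]
 [  -3   -3   10    5   10   16   25   41   48   44   47    0   -4    3
     1   -2]
 [   0   -7   -4    0   -3    1    2   -8    2    5    5    4    6   -3
     3    0]
 [   0    1   -4   -4    2    0    1    0    0    1    0   -1    3   -3
    -3    0]]
btn 344.875 182.125 [[ 0.63411611 -0.05043733  0.04      ]]
[[0.69576172 0.15345025 0.052     ]
 [0.41608391 0.1791928  0.052     ]]
```

View pics/c1.png

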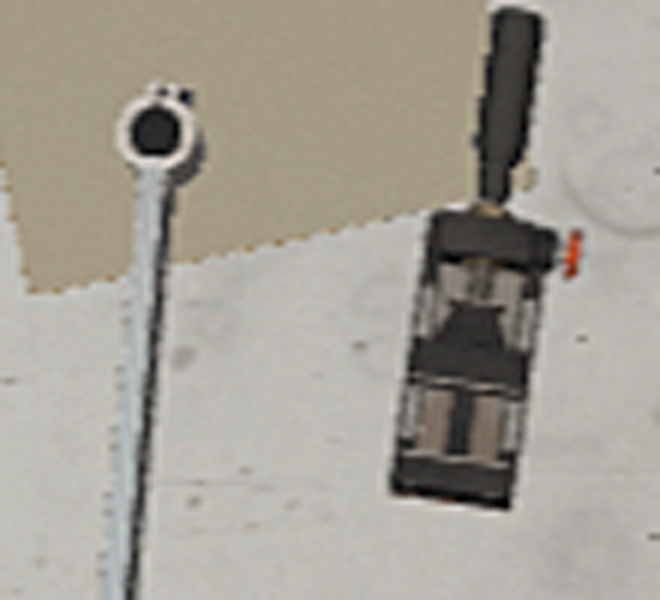

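View pics/s1.png

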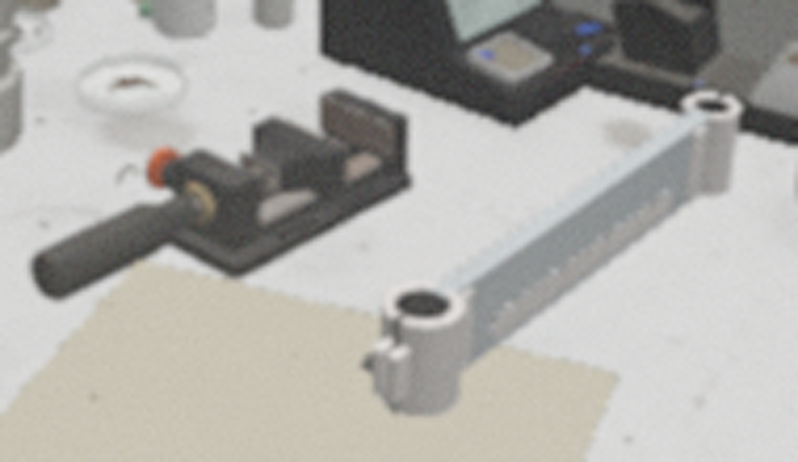

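The crops show the collar with its lugs at the far end of the arm. The fixed jaw's top edge runs from (402,455) to (516,465) in the crop, and the sliding jaw's face is at about crop y=378. The vice is yawed about 8°. Next I'll work out the poses and the approach.

Run:
```python
from h import *
from scipy.spatial.transform import Rotation as Ro
f=lambda L:np.array(L)/6+[250,140]
X=cast('top',f([[402,455],[516,465],[390,492],[510,508],[412,372],[528,385],[432,215],[556,232]]),.047)
print(X.round(4))
s=env.get_state();R=Ro.from_rotvec(s['tool_rot']).as_matrix();print(R.round(3),s['position'])
A=cast('top',f([155,131]),.052)[0];B=cast('top',[267,257],.052)[0];print(A,B,(A+B)/2)
print('side ring tops',cast('side',np.array([[422/4.2+250,303/4.2+180],[711/4.2+250,105/4.2+180]]),.052))
print('side fixed jaw corners',cast('side',np.array([[407/4.2+250,122/4.2+180],[322/4.2+250,93/4.2+180],[336/4.2+250,90/4.2+180]]),.047), 'moving', cast('side',np.array([[345/4.2+250,150/4.2+180],[270/4.2+250,120/4.2+180]]),.047))
```

```text
[[ 0.5339  0.0335  0.047 ]
 [ 0.5282 -0.0221  0.047 ]
 [ 0.5159  0.0395  0.047 ]
 [ 0.5073 -0.0188  0.047 ]
 [ 0.5747  0.0281  0.047 ]
 [ 0.5675 -0.0287  0.047 ]
 [ 0.6529  0.0173  0.047 ]
 [ 0.6434 -0.0438  0.047 ]]
[[-0.892  0.452 -0.001]
 [ 0.452  0.892 -0.001]
 [ 0.    -0.001 -1.   ]] [0.23699103 0.46807894 0.23072334]
[0.69627489 0.15394676 0.052     ] [0.41608391 0.1791928  0.052     ] [0.5561794  0.16656978 0.052     ]
side ring tops [[0.69588714 0.15082117 0.052     ]
 [0.42070421 0.17842113 0.052     ]]
side fixed jaw corners [[ 0.53274396  0.04165955  0.047     ]
 [ 0.52992512 -0.01882253  0.047     ]
 [ 0.52180034 -0.01436406  0.047     ]] moving [[ 0.58154823  0.03167021  0.047     ]
 [ 0.57600392 -0.02327819  0.047     ]]
```

Request:
{"op": "play_rows", "data": {
  "commands": [
    [[-28, -8.3, 0], 0],
    [[-28, -8.3, 0], 0],
    [[-28, -8.3, 0], 0],
    [[-28, -8.3, 0], 0],
    [[-28, -8.3, 0], 0],
    [[-28, -8.3, 0], 0],
    [[-28, -8.3, 0], 0],
    [[-28, -8.3, 6], 0],
    [[-28, -8.3, 10], 0],
    [[-28, -8.3, 10], 0],
    [[-28, -8.3, 10], 0],
    [[-28, -8.3, 10], 0],
    [[-28, -8.3, 10], 0],
    [[-28, -8.3, 10], 0],
    [[-28, -8.3, 10], 0],
    [[0, 0, 0], -5.4],
    [[0, 0, 0], -5.4],
    [[0, 0, 0], -5.4],
    [[0, 0, 0], -5.5],
    [[0, 0, 0], 0]
  ],
  "jaw": 0.45,
  "grip_force": 100
}}

```text
t: 1.77
position: [0.5554, 0.1674, 0.1548]
tool_rot: [-0.137, -3.138, 0.0]
wrist_force: [0.6, -0.2, 0.3]
grip_width: 0.0469
grasp_force: 0.0
```

Request:
{"op": "play_rows", "data": {
  "commands": [
    [[0, 0, 25], 0],
    [[0, 0, 25], 0],
    [[0, 0, 25], 0],
    [[0, 0, 20], 0],
    [[0, 0, 15], 0],
    [[0, 0, 10], 0],
    [[0, 0, 4.3], 0],
    [[0, 0, 0], 0],
    [[0, 0, 0], 0]
  ]
}}

```text
t: 2.52
position: [0.5561, 0.1677, 0.0316]
tool_rot: [0.142, 3.137, 0.0]
wrist_force: [-0.2, 0.7, 0.1]
grip_width: 0.0472
grasp_force: 0.0
```

Request:
{"op": "play_rows", "data": {
  "commands": [
    [[0, 0, 0], 0],
    [[0, 0, 0], 0],
    [[0, 0, 0], 0],
    [[0, 0, 0], 0],
    [[0, 0, 0], 0],
    [[0, 0, 0], 0]
  ],
  "jaw": 1
}}

```text
t: 3.02
position: [0.5561, 0.1676, 0.0321]
tool_rot: [0.142, 3.137, 0.001]
wrist_force: [-1.3, -0.7, 6.0]
grip_width: 0.0099
grasp_force: 98.1
```

Run:
```python
from h import *
s=env.get_state()
for k in ['t','position','tool_rot','wrist_force','wrist_torque','grip_width','grasp_force','qpos']:print(k,s[k])
p,d=env.grab_frame('side');cv2.imwrite('pics/s2.png',cv2.resize(p[100:300,200:500],None,fx=2.5,fy=2.5))
```

```text
t 3.0167
position [0.55614275 0.16759844 0.03205318]
tool_rot [1.41601322e-01 3.13681496e+00 5.17195945e-04]
wrist_force [-1.27058545 -0.66946713  5.99361996]
wrist_torque [-0.15625188  0.22059661 -0.05598719]
grip_width 0.009909522325308819
grasp_force 98.133305311203
qpos [ 1.60789322e-01  6.62072024e-01  1.59532914e+00 -1.58033477e-06
  8.82574372e-01 -1.31978375e+00]
```

View pics/s2.png

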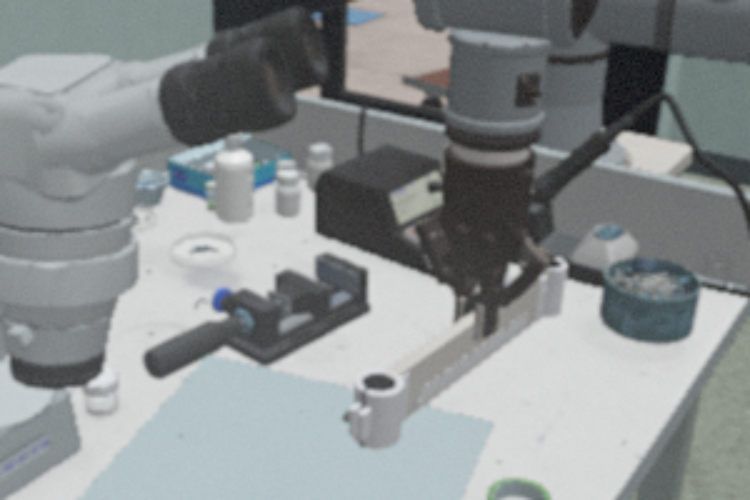

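The picture shows the fingers closed on the middle of the web, with the arm still standing straight. Now a trial lift.

Request:
{"op": "play_rows", "data": {
  "commands": [
    [[0, 0, -3], 0],
    [[0, 0, -5], 0],
    [[0, 0, -6], 0],
    [[0, 0, -6], 0],
    [[0, 0, -5], 0],
    [[0, 0, 0], 0],
    [[0, 0, 0], 0],
    [[0, 0, 0], 0],
    [[0, 0, 0], 0],
    [[0, 0, 0], 0],
    [[0, 0, 0], 0]
  ]
}}

```text
t: 3.98
position: [0.5555, 0.1676, 0.0557]
tool_rot: [-0.141, -3.138, 0.0]
wrist_force: [0.3, 0.0, -4.0]
grip_width: 0.0097
grasp_force: 97.6
```

```bash
cat > st.py <<'E'
from h import *
from scipy.spatial.transform import Rotation as Ro
s=env.get_state();R=Ro.from_rotvec(s['tool_rot']).as_matrix()
for k in ['t','position','wrist_force','wrist_torque','grip_width','grasp_force']:print(k,np.round(s[k],4))
print('tool x',R[:,0].round(4),'y',R[:,1].round(4),'Ttool',(R.T@s['wrist_torque']).round(3))
E
python3 st.py
python3 - <<'E'
from h import *
p,d=env.grab_frame('side');cv2.imwrite('pics/s3.png',cv2.resize(p[150:300,300:450,::-1],None,fx=4,fy=4))
E
```

```text
t 3.9833
position [0.5555 0.1676 0.0557]
wrist_force [ 0.2895  0.0452 -4.0033]
wrist_torque [ 0.0046 -0.0368 -0.0183]
grip_width 0.0097
grasp_force 97.6355
tool x [-9.96e-01  8.99e-02  5.00e-04] y [ 0.0899  0.996  -0.    ] Ttool [-0.008 -0.036  0.018]
```

View pics/s3.png

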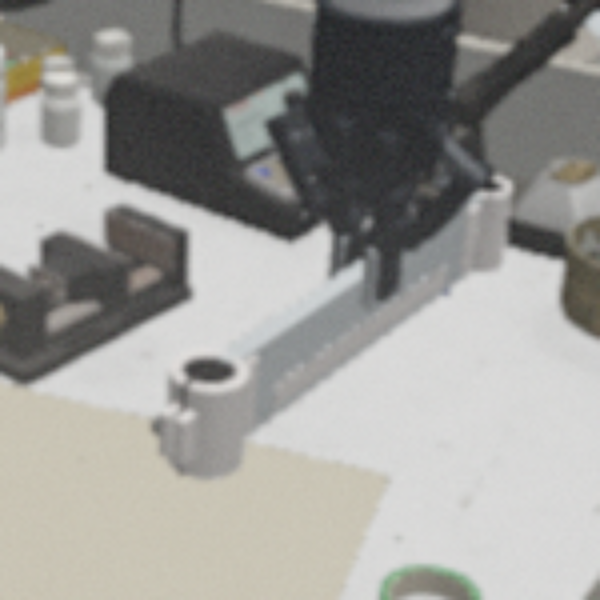

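The arm is off the bench with both rings visible: collar plug at (353,243) and boss top at (423,197) in the full picture. I'll measure its tilt and re-read the force.

```bash
cat > tilt.py <<'E'
from h import *
import sys
from scipy.spatial.transform import Rotation as Ro
def plane(n,uv,p0,nrm):
    c=env.camera_info(n);R=np.array(c['R']);C=-R.T@np.array(c['t'])
    d=R.T@np.array([(uv[0]-c['cx'])/c['fx'],(uv[1]-c['cy'])/c['fy'],1])
    return C+d*(np.dot(p0-C,nrm)/np.dot(d,nrm))
s=env.get_state();R=Ro.from_rotvec(s['tool_rot']).as_matrix()
a=[float(x) for x in sys.argv[1:]]
for uv in (a[:2],a[2:]):
    print(plane('side',uv,s['position'],R[:,1]).round(4))
E
python3 tilt.py 352.8 242.8 423.3 196.5
python3 - <<'E'
from h import *
p0=cv2.imread('pics/side0.png');
# reference before lift with same method at plane
import subprocess;print(subprocess.run('python3 tilt.py 350.5 252.1 419.3 205',shell=True,capture_output=True,text=True).stdout)
p,d=env.grab_frame('side');P=cloud('side',d)
for u,v in((353,243),(423,197)):print(np.nanmedian(P[v-3:v+4,u-5:u+6].reshape(-1,3),0).round(4))
E
```

```text
[0.6955 0.1549 0.0747]
[0.4071 0.1809 0.0703]
[0.7019 0.1543 0.0566]
[0.4235 0.1795 0.0534]

this script no longer has the robotException ignored in: <_io.TextIOWrapper mode='rw' encoding='UTF-8'>
Traceback (most recent call last):
BrokenPipeError: [Errno 32] Broken pipe
```

Request:
{"op": "play_rows", "data": {
  "commands": [
    [[0, 0, 0], 0],
    [[0, 0, 0], 0],
    [[0, 0, 0], 0],
    [[0, 0, 0], 0]
  ]
}}

```text
t: 4.37
position: [0.5556, 0.1676, 0.056]
tool_rot: [0.141, 3.138, 0.0]
wrist_force: [-0.5, 0.5, -5.5]
grip_width: 0.0099
grasp_force: 97.6
```

```bash
python3 st.py
```

```text
t 4.3667
position [0.5556 0.1676 0.056 ]
wrist_force [-0.4916  0.5239 -5.5239]
wrist_torque [-0.0623 -0.0066 -0.0233]
grip_width 0.0099
grasp_force 97.6365
tool x [-0.996   0.0899 -0.    ] y [0.0899 0.996  0.    ] Ttool [ 0.061 -0.012  0.023]
```

```bash
cat > avg.py <<'E'
from h import *
from scipy.spatial.transform import Rotation as Ro
F=[];T=[]
for i in range(20):
    p,d=env.grab_frame('side');s=env.get_state();F.append(s['wrist_force']);T.append(s['wrist_torque'])
F=np.array(F);T=np.array(T);R=Ro.from_rotvec(s['tool_rot']).as_matrix()
print('F',F.mean(0).round(3),F.std(0).round(2),'Ttool',(T@R).mean(0).round(4),(T@R).std(0).round(3),s['t'])
P=cloud('side',d);np.save('P.npy',P)
# arm points: within 9mm of the web plane, above TCP-45mm; height profile along tool -x
q=(P-s['position'])@R
for a in range(-180,181,20):
    m=(abs(q[...,1])<.007)&(abs(-q[...,0]-a/1000)<.01)&(q[...,2]<.04)&(q[...,2]>-.03)
    z=-q[...,2][m];print(a,m.sum(),(np.percentile(z,[3,50,97])*1000).round() if m.sum()>5 else '')
cv2.imwrite('pics/last.png',p[:,:,::-1])
E
python3 avg.py
```

```text
F [ 0.021  0.039 -5.206] [0.57 0.47 0.5 ] Ttool [-0.0028 -0.0174  0.0003] [0.025 0.032 0.029] 5.3667
-180 0 
-160 2 
-140 11 [17. 19. 21.]
-120 32 [-30.   7.  21.]
-100 69 [-28.  -4.  18.]
-80 67 [-28.  -5.  14.]
-60 69 [-29.  -5.  14.]
-40 69 [-28.  -6.  15.]
-20 40 [-29. -17.  -6.]
0 74 [-28.  -7.  27.]
20 121 [-26.   4.  23.]
40 121 [-27.   3.  23.]
60 132 [-27.   4.  23.]
80 138 [-28.   3.  23.]
100 130 [-27.   6.  23.]
120 56 [-25.  22.  23.]
140 43 [19. 20. 22.]
160 135 [-27.   8.  23.]
180 54 [-14.  -2.  10.]
```

The arm hangs level and the averaged torque puts the balance point within about 3 mm of the grip (5.2 N weight). No regrip is needed. Next I raise it and carry it to the vice.

Request:
{"op": "play_rows", "data": {
  "commands": [
    [[0, 0, -8], 0],
    [[0, 0, -15], 0],
    [[0, 0, -18], 0],
    [[0, 0, -18], 0],
    [[0, 0, -18], 0],
    [[0, 0, -15], 0],
    [[0, 0, -8], 0],
    [[-0.5, -8.3, 0], 0],
    [[-1, -16, 0], 0],
    [[-1, -16, 0], 0],
    [[-1.1, -18, 0], 0],
    [[-1.1, -18, 0], 0],
    [[-1.1, -18, 0], 0],
    [[-1.1, -18, 0], 0],
    [[-1.1, -18, 0], 0],
    [[-1, -16, 0], 0],
    [[-0.7, -10.3, 0], 0],
    [[-0.4, -6, 0], 0],
    [[0, 0, 0], 0],
    [[0, 0, 0], 0]
  ]
}}

```text
t: 7.03
position: [0.5509, 0.0049, 0.1557]
tool_rot: [-0.142, -3.138, -0.001]
wrist_force: [-1.2, 0.4, -5.8]
grip_width: 0.0094
grasp_force: 97.8
```

Request:
{"op": "play_rows", "data": {
  "commands": [
    [[0, 0, 0], 2],
    [[0, 0, 0], 4],
    [[0, 0, 0], 5.5],
    [[0, 0, 0], 5.5],
    [[0, 0, 0], 5.5],
    [[0, 0, 0], 5.5],
    [[0, 0, 0], 5.5],
    [[0, 0, 0], 5.5],
    [[0, 0, 0], 5.5],
    [[0, 0, 0], 5.5],
    [[0, 0, 0], 5.5],
    [[0, 0, 0], 5.5],
    [[0, 0, 0], 5.5],
    [[0, 0, 0], 5.5],
    [[0, 0, 0], 5.5],
    [[0, 0, 0], 5.5],
    [[0, 0, 0], 5],
    [[0, 0, 0], 3],
    [[0, 0, 0], 1.3],
    [[0, 0, 0], 0]
  ]
}}

```text
t: 8.7
position: [0.551, 0.0056, 0.1559]
tool_rot: [-2.36, -2.073, -0.0]
wrist_force: [-0.1, -1.3, -5.6]
grip_width: 0.0099
grasp_force: 97.9
```

```bash
python3 st.py
python3 - <<'E'
from h import *
p,d=env.grab_frame('side');a=p[120:320,230:490,::-1]
cv2.imwrite('pics/s4.png',cv2.resize(a,None,fx=3,fy=3,interpolation=cv2.INTER_CUBIC))
E
```

```text
t 8.7
position [0.551  0.0056 0.1559]
wrist_force [-0.1225 -1.2845 -5.6106]
wrist_torque [-0.0968  0.0902  0.0016]
grip_width 0.0099
grasp_force 97.8907
tool x [1.287e-01 9.917e-01 3.000e-04] y [ 9.917e-01 -1.287e-01 -2.000e-04] Ttool [ 0.077 -0.108 -0.002]
```

View pics/s4.png

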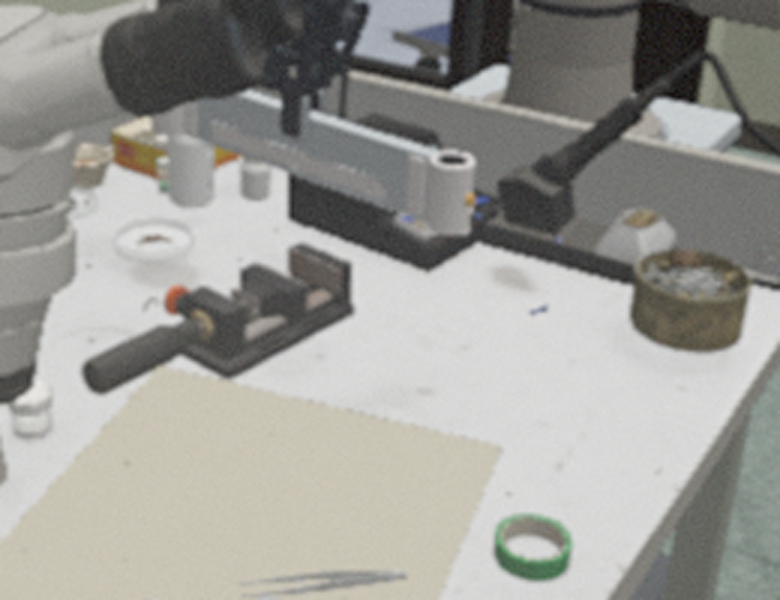

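The picture shows the arm high over the vice, level, with the boss at (455,190) in the crop and the collar on the button side behind the microscope. The vice and bench things are undisturbed. Lowering it to just above the jaws for a check.

Request:
{"op": "play_rows", "data": {
  "commands": [
    [[0, 0, 8], 0],
    [[0, 0, 15], 0],
    [[0, 0, 15], 0],
    [[0, 0, 10], 0],
    [[0, 0, 7], 0],
    [[0, 0, 0], 0],
    [[0, 0, 0], 0],
    [[0, 0, 0], 0]
  ]
}}

```text
t: 9.42
position: [0.5516, 0.0047, 0.1016]
tool_rot: [2.36, 2.072, 0.002]
wrist_force: [-0.1, 0.9, -5.6]
grip_width: 0.0097
grasp_force: 98.0
```

```bash
sed -i 's/range(20)/range(12)/' avg.py; python3 avg.py
python3 - <<'E'
from h import *
p=cv2.imread('pics/last.png');t,_=env.grab_frame('top')
a=cv2.resize(p[170:260,260:400],None,fx=5,fy=5,interpolation=cv2.INTER_CUBIC)[:,:700]
cv2.imwrite('pics/s5.png',a)
E
```

```text
F [ 0.037 -0.223 -5.222] [0.57 0.45 0.47] Ttool [ 0.0033 -0.0224  0.0074] [0.021 0.017 0.027] 10.0167
-180 0 
-160 80 [-28.  -3.  21.]
-140 34 [-24.  19.  21.]
-120 92 [-28.   9.  21.]
-100 149 [-28.   0.  21.]
-80 154 [-28.  -1.  21.]
-60 156 [-29.  -1.  22.]
-40 143 [-28.   0.  22.]
-20 152 [-28.   1.  23.]
0 75 [-30. -12.  28.]
20 99 [-27.  -9.  22.]
40 127 [-28.  -0.  22.]
60 127 [-27.   2.  23.]
80 112 [-27.  -1.  23.]
100 120 [-28.   1.  23.]
120 91 [-27.   1.  24.]
140 14 [20. 21. 22.]
160 19 [-14.  20.  22.]
180 6 [-17.  -9.   3.]
```

View pics/s5.png

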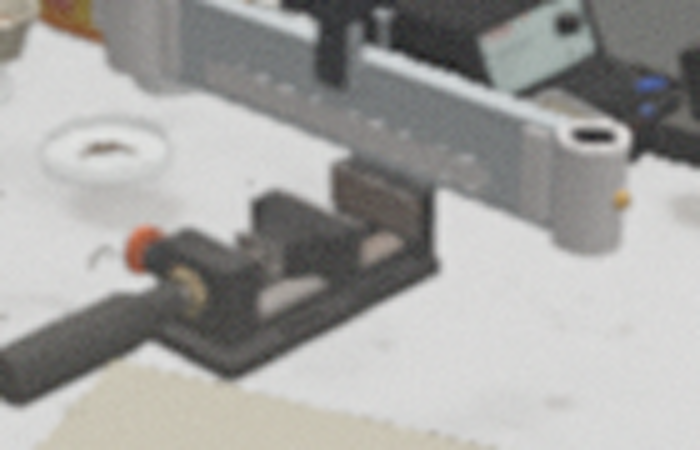

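The picture shows the arm level about 25 mm above the jaws, over the open gap, with the collar on the button side. I'll check the gap from the depth image.

Run:
```python
import numpy as np
P=np.load('P.npy');ex=np.array([.129,.9917]);ey=np.array([-.9917,.129])
q=P[...,:2]-[.5516,.0047];x=q@ex*1000;y=q@ey*1000;z=P[...,2]*1000
for xa,xb in((-30,-10),(-10,10),(10,30)):
    m=(x>xa)&(x<xb)&(z>36)&(z<56)&(abs(y)<60);h,_=np.histogram(y[m],np.arange(-60,61,3));print(xa,dict((int(k),int(v)) for k,v in zip(np.arange(-60,60,3),h) if v))
m=(y>-60)&(y<45)&(z>38)&(z<56);
for lo,hi in((-45,-22),(15,40)):
    k=m&(y>lo)&(y<hi)&(abs(x)<60);print(lo,k.sum(),np.percentile(x[k],[1,5,50,95,99]).round(1) if k.sum() else '')
```

```text
-30 {-60: 2, -57: 2, -51: 2, -48: 3, -45: 1, -42: 8, -39: 9, -36: 6, -33: 3, -30: 6, -27: 5, -24: 3, -21: 1, -18: 4, 12: 1, 15: 15, 18: 9, 21: 6, 24: 4, 27: 5, 30: 3, 33: 1}
-10 {-60: 2, -57: 5, -54: 11, -51: 6, -48: 6, -45: 9, -42: 6, -39: 8, -36: 8, -33: 3, -30: 6, -27: 4, -24: 3, -21: 4, -18: 1, 12: 2, 15: 16, 18: 13, 21: 4, 24: 5, 27: 4, 30: 2}
10 {-57: 2, -54: 4, -51: 4, -48: 4, -45: 8, -42: 16, -39: 12, -36: 8, -33: 9, -30: 8, -27: 6, -24: 7, -21: 5, -18: 1, 12: 5, 15: 19, 18: 10, 21: 7, 24: 9, 27: 7, 30: 6}
-45 152 [-29.4 -26.1   6.2  27.2  28. ]
15 137 [-28.  -24.7   5.6  28.6  30.6]
```

Request:
{"op": "play_rows", "data": {
  "commands": [
    [[0, 2, 0], 0],
    [[0, 0, 6], 0],
    [[0, 0, 10], 0],
    [[0, 0, 10], 0],
    [[0, 0, 10], 0],
    [[0, 0, 6], 0],
    [[0, 0, 2], 0],
    [[0, 0, 1.5], 0],
    [[0, 0, 0], 0],
    [[0, 0, 0], 0]
  ]
}}

```text
t: 10.9
position: [0.5534, 0.0044, 0.0558]
tool_rot: [2.361, 2.072, 0.001]
wrist_force: [0.0, -0.5, -5.0]
grip_width: 0.0101
grasp_force: 98.0
```

Request:
{"op": "play_rows", "data": {
  "commands": [
    [[0, 0, 1], 0],
    [[0, 0, 1], 0],
    [[0, 0, 0], 0],
    [[0, 0, 0], 0]
  ]
}}

```text
t: 11.23
position: [0.5531, 0.0045, 0.0536]
tool_rot: [2.361, 2.072, 0.0]
wrist_force: [-1.1, -1.1, -5.0]
grip_width: 0.01
grasp_force: 98.0
```

Request:
{"op": "play_rows", "data": {
  "commands": [
    [[0, 0, 1], 0],
    [[0, 0, 0], 0],
    [[0, 0, 0], 0]
  ]
}}

```text
t: 11.48
position: [0.553, 0.0045, 0.0525]
tool_rot: [-2.361, -2.072, 0.0]
wrist_force: [-0.1, 0.5, -5.6]
grip_width: 0.0096
grasp_force: 98.0
```

Request:
{"op": "play_rows", "data": {
  "commands": [
    [[0, 0, 1], 0],
    [[0, 0, 0], 0],
    [[0, 0, 0], 0]
  ]
}}

```text
t: 11.73
position: [0.553, 0.0045, 0.0514]
tool_rot: [-2.361, -2.072, 0.0]
wrist_force: [-0.3, 0.4, -5.1]
grip_width: 0.0098
grasp_force: 98.0
```

Request:
{"op": "play_rows", "data": {
  "commands": [
    [[0, 0, 0.8], 0],
    [[0, 0, 0], 0],
    [[0, 0, 0], 0]
  ]
}}

```text
t: 11.98
position: [0.5532, 0.0044, 0.0508]
tool_rot: [2.361, 2.072, 0.0]
wrist_force: [0.4, 0.2, -4.5]
grip_width: 0.0096
grasp_force: 98.4
```

Request:
{"op": "play_rows", "data": {
  "commands": [
    [[0, 0, 0.8], 0],
    [[0, 0, 0], 0],
    [[0, 0, 0], 0]
  ]
}}

```text
t: 12.23
position: [0.5533, 0.0044, 0.0507]
tool_rot: [2.361, 2.072, 0.001]
wrist_force: [-2.2, -0.8, 5.4]
grip_width: 0.01
grasp_force: 99.4
```

Contact with the rails. Releasing gently.

Request:
{"op": "play_rows", "data": {
  "commands": [
    [[0, 0, 0], 0],
    [[0, 0, 0], 0],
    [[0, 0, 0], 0],
    [[0, 0, 0], 0],
    [[0, 0, 0], 0]
  ],
  "jaw": 0.6,
  "grip_force": 40
}}

```text
t: 12.65
position: [0.5532, 0.0045, 0.0498]
tool_rot: [2.361, 2.072, 0.0]
wrist_force: [0.7, 0.4, 0.0]
grip_width: 0.0338
grasp_force: 0.0
```

```bash
sed -i 's/range(12)/range(3)/' avg.py; python3 avg.py
python3 - <<'E'
from h import *
p=cv2.imread('pics/last.png')
cv2.imwrite('pics/s6.png',cv2.resize(p[170:260,260:400],None,fx=5,fy=5,interpolation=cv2.INTER_CUBIC))
E
```

```text
F [0.115 0.119 0.076] [0.87 0.25 0.25] Ttool [-0.0058  0.0146  0.0164] [0.034 0.051 0.01 ] 12.8
-180 0 
-160 79 [-27.  -1.  22.]
-140 32 [-5. 20. 24.]
-120 93 [-27.   8.  24.]
-100 136 [-28.   0.  23.]
-80 149 [-27.   0.  23.]
-60 148 [-27.  -1.  23.]
-40 139 [-27.   3.  23.]
-20 135 [-38.   1.  23.]
0 50 [-10.   9.  23.]
20 0 
40 71 [-12.   5.  21.]
60 108 [-26.  -0.  23.]
80 108 [-27.   1.  23.]
100 114 [-26.   0.  23.]
120 80 [-27.   7.  23.]
140 14 [-15.  20.  22.]
160 20 [-24.  20.  22.]
180 5
```

View pics/s6.png

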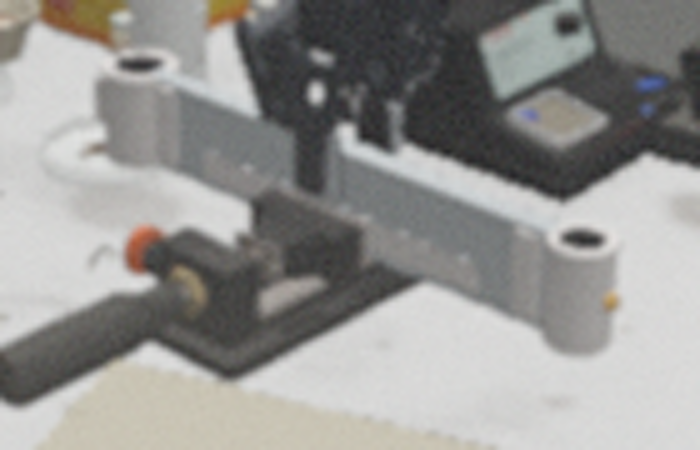

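The picture shows the arm standing level by itself in the gap, with the fingers open and clear of it. Retreating upward, then turning for the jaw.

Request:
{"op": "play_rows", "data": {
  "commands": [
    [[0, 0, -4], 0],
    [[0, 0, -10], 0],
    [[0, 0, -20], 0],
    [[0, 0, -25], 0],
    [[0, 0, -25], 0],
    [[0, 0, -6], 0],
    [[0, 19, 0], 0],
    [[0, 19, 0], 0],
    [[0, 0, 0], 0]
  ]
}}

```text
t: 13.55
position: [0.5934, -0.0011, 0.1407]
tool_rot: [2.359, 2.07, 0.004]
wrist_force: [-0.7, 0.4, -0.3]
grip_width: 0.0343
grasp_force: 0.0
```

Request:
{"op": "play_rows", "data": {
  "commands": [
    [[0, 0, 0], 6],
    [[0, 0, 0], 7],
    [[0, 0, 0], 7],
    [[0, 0, 0], 7],
    [[0, 0, 0], 7],
    [[0, 0, 0], 7],
    [[0, 0, 0], 7],
    [[0, 0, 0], 7],
    [[0, 0, 0], 7],
    [[0, 0, 0], 7],
    [[0, 0, 0], 7],
    [[0, 0, 0], 7],
    [[0, 0, 0], 7],
    [[0, 0, 0], 0],
    [[0, 0, 0], 0]
  ],
  "jaw": 0
}}

```text
t: 14.8
position: [0.5902, -0.0004, 0.1399]
tool_rot: [-3.135, 0.199, 0.001]
wrist_force: [-0.6, 0.9, 0.8]
grip_width: 0.0857
grasp_force: 0.0
```

```bash
python3 st.py
python3 - <<'E'
from h import *
p,d=env.grab_frame('side');P=cloud('side',d);ex=np.array([.129,.9917]);ey=np.array([-.9917,.129])
q=P[...,:2]-[.5516,.0047];x=q@ex*1000;y=q@ey*1000;z=P[...,2]*1000
m=(abs(x)<30)&(z>38)&(z<55)&(y>-75)&(y<-10);h,_=np.histogram(y[m],np.arange(-75,-9,3));print(dict(zip(range(-75,-12,3),h.tolist())))
for a in range(-160,170,40):
    m=(abs(x-a)<12)&(z>66)&(z<85)&(abs(y)<15);print(a,m.sum(),np.median(z[m]).round(1),np.median(y[m]).round(1))
E
```

```text
t 14.8
position [ 5.902e-01 -4.000e-04  1.399e-01]
wrist_force [-0.582   0.9397  0.8146]
wrist_torque [-0.0575  0.0501  0.0286]
grip_width 0.0857
grasp_force 0.0
tool x [ 9.920e-01 -1.262e-01 -6.000e-04] y [-1.262e-01 -9.920e-01 -1.000e-04] Ttool [-0.063 -0.042 -0.029]
{-75: 0, -72: 0, -69: 1, -66: 8, -63: 18, -60: 6, -57: 7, -54: 13, -51: 13, -48: 14, -45: 12, -42: 39, -39: 26, -36: 16, -33: 12, -30: 20, -27: 17, -24: 10, -21: 13, -18: 3, -15: 0}
-160 27 71.2 -0.5
-120 43 71.5 -5.3
-80 30 71.6 -4.5
-40 34 72.1 -5.1
0 36 71.9 -5.2
40 42 71.7 -5.1
80 46 71.3 -4.5
120 62 71.4 -2.6
160 20 69.8 -4.5
```

Request:
{"op": "play_rows", "data": {
  "commands": [
    [[-2, 0, 10], 0],
    [[0, 0, 20], 0],
    [[0, 0, 20], 0],
    [[0, 0, 20], 0],
    [[0, 0, 15], 0],
    [[0, 0, 12], 0],
    [[0, 0, 10], 0],
    [[0, 0, 8], 0],
    [[0, 0, 4], 0],
    [[0, 0, 2], 0],
    [[0, 0, 0], 0],
    [[0, 0, 0], 0]
  ]
}}

```text
t: 15.85
position: [0.5891, -0.0002, 0.0194]
tool_rot: [-3.135, 0.204, -0.002]
wrist_force: [0.9, -0.0, 0.6]
grip_width: 0.0853
grasp_force: 0.0
```

Request:
{"op": "play_rows", "data": {
  "commands": [
    [[0, 0, 0], 0],
    [[0, 0, 0], 0],
    [[0, 0, 0], 0],
    [[0, 0, 0], 0],
    [[0, 0, 0], 0],
    [[0, 0, 0], 0]
  ],
  "jaw": 1,
  "grip_force": 50
}}

```text
t: 16.35
position: [0.5894, -0.0016, 0.0202]
tool_rot: [3.133, -0.205, 0.003]
wrist_force: [-1.7, -5.1, 6.0]
grip_width: 0.0567
grasp_force: 53.7
```

Request:
{"op": "play_rows", "data": {
  "commands": [
    [[-1, 0, 0], 0],
    [[-1.5, 0, 0], 0],
    [[-1.5, 0, 0], 0],
    [[-1.5, 0, 0], 0],
    [[-1.5, 0, 0], 0],
    [[-1.5, 0, 0], 0],
    [[-1.5, 0, 0], 0],
    [[-1.5, 0, 0], 0],
    [[-1.5, 0, 0], 0],
    [[-1.5, 0, 0], 0],
    [[-1.5, 0, 0], 0],
    [[-1.5, 0, 0], 0],
    [[-1.5, 0, 0], 0],
    [[-1.5, 0, 0], 0],
    [[0, 0, 0], 0],
    [[0, 0, 0], 0]
  ]
}}

```text
t: 17.68
position: [0.5719, 0.0012, 0.0203]
tool_rot: [3.134, -0.205, 0.013]
wrist_force: [7.9, -3.6, -1.8]
grip_width: 0.0566
grasp_force: 54.3
```

```bash
cat > gap.py <<'E'
from h import *
p,d=env.grab_frame('side');P=cloud('side',d);ex=np.array([.129,.9917]);ey=np.array([-.9917,.129])
q=P[...,:2]-[.5516,.0047];x=q@ex*1000;y=q@ey*1000;z=P[...,2]*1000
for a in range(-160,170,40):
    m=(abs(x-a)<12)&(z>66)&(z<85)&(abs(y)<25);print(a,m.sum(),np.median(z[m]).round(1),np.median(y[m]).round(1))
cv2.imwrite('pics/g.png',cv2.resize(p[170:260,260:400,::-1],None,fx=5,fy=5,interpolation=cv2.INTER_CUBIC))
E
python3 st.py; python3 gap.py
```

```text
t 17.6833
position [0.5719 0.0012 0.0203]
wrist_force [ 7.9394 -3.5594 -1.7886]
wrist_torque [-0.9041 -1.1208 -0.2916]
grip_width 0.0566
grasp_force 54.2703
tool x [ 0.9914 -0.1305  0.0083] y [-1.305e-01 -9.914e-01  7.000e-04] Ttool [-0.753  1.229  0.286]
-160 23 71.5 10.1
-120 44 71.6 3.7
-80 4 71.5 3.8
-40 36 72.0 -13.6
0 1 68.7 1.7
40 17 77.1 -12.3
80 44 71.6 -0.3
120 57 71.3 -0.8
160 20 70.7 -1.3
```

Request:
{"op": "play_rows", "data": {
  "commands": [
    [[-1, 0, 0], 0],
    [[-1, 0, 0], 0],
    [[-1, 0, 0], 0],
    [[-1, 0, 0], 0],
    [[0, 0, 0], 0]
  ]
}}

```text
t: 18.15
position: [0.5681, 0.0018, 0.0203]
tool_rot: [3.134, -0.205, 0.014]
wrist_force: [8.7, -4.0, -1.2]
grip_width: 0.0568
grasp_force: 54.3
```

Request:
{"op": "play_rows", "data": {
  "commands": [
    [[-1, 0, 0], 0],
    [[-0.7, 0, 0], 0],
    [[0, 0, 0], 0],
    [[0, 0, 0], 0]
  ]
}}

```text
t: 18.48
position: [0.5675, 0.0018, 0.0204]
tool_rot: [3.134, -0.206, 0.017]
wrist_force: [12.1, -3.9, -4.0]
grip_width: 0.0569
grasp_force: 54.6
```

Request:
{"op": "play_rows", "data": {
  "commands": [
    [[-1, 0, 0], 0],
    [[-1, 0, 0], 0],
    [[0, 0, 0], 0],
    [[0, 0, 0], 0]
  ]
}}

```text
t: 18.82
position: [0.5675, 0.0018, 0.0204]
tool_rot: [3.133, -0.206, 0.024]
wrist_force: [18.6, -4.5, -9.8]
grip_width: 0.0568
grasp_force: 56.0
```

```bash
python3 gap.py
```

```text
-160 26 71.4 14.3
-120 44 71.2 7.7
-80 5 71.8 7.8
-40 57 72.5 -15.0
0 2 69.7 3.2
40 27 77.2 -20.1
80 42 71.5 3.9
120 60 71.3 5.0
160 20 70.6 3.0
```

View pics/g.png

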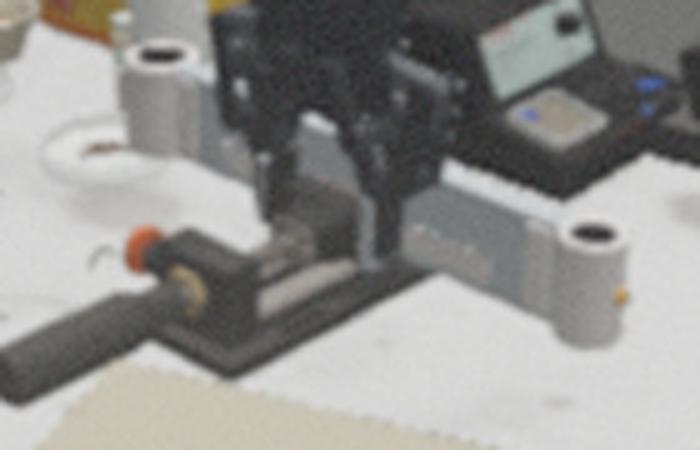

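Request:
{"op": "play_rows", "data": {
  "commands": [
    [[-1, 0, 0], 0],
    [[-1, 0, 0], 0],
    [[0, 0, 0], 0],
    [[0, 0, 0], 0],
    [[0, 0, 0], 0]
  ]
}}

```text
t: 19.28
position: [0.5675, 0.0018, 0.0205]
tool_rot: [3.133, -0.207, 0.031]
wrist_force: [24.5, -3.8, -16.2]
grip_width: 0.0568
grasp_force: 57.3
```

Shut hard against the web. I'll relax the push, release, and retreat.

Request:
{"op": "play_rows", "data": {
  "commands": [
    [[1.5, 0, 0], 0],
    [[1.5, 0, 0], 0],
    [[1, 0, 0], 0],
    [[0, 0, 0], 0],
    [[0, 0, 0], 0]
  ]
}}

```text
t: 19.7
position: [0.5675, 0.0018, 0.0204]
tool_rot: [3.134, -0.206, 0.017]
wrist_force: [10.8, -4.6, -4.0]
grip_width: 0.0569
grasp_force: 58.7
```

Request:
{"op": "play_rows", "data": {
  "commands": [
    [[0, 0, 0], 0],
    [[0, 0, 0], 0],
    [[0, 0, 0], 0],
    [[0, 0, 0], 0],
    [[0, 0, 0], 0],
    [[0, 0, -5], 0],
    [[0, 0, -15], 0],
    [[0, 0, -25], 0],
    [[0, 0, -25], 0],
    [[0, 0, -25], 0],
    [[0, 0, -25], 0],
    [[0, 0, -15], 0],
    [[0, 0, 0], 0]
  ],
  "jaw": 0
}}

```text
t: 20.78
position: [0.5647, 0.003, 0.1581]
tool_rot: [3.135, -0.204, 0.012]
wrist_force: [1.1, 0.2, -0.8]
grip_width: 0.0853
grasp_force: 0.0
```

```bash
python3 gap.py
python3 - <<'E'
from h import *
t,_=env.grab_frame('top');s,_=env.grab_frame('side')
cv2.imwrite('pics/end.png',cv2.resize(s[150:280,240:420,::-1],None,fx=4,fy=4,interpolation=cv2.INTER_CUBIC))
E
```

```text
-160 28 71.4 14.3
-120 44 71.0 8.6
-80 32 72.0 8.0
-40 36 71.6 7.0
0 37 72.2 6.0
40 42 71.8 5.2
80 47 71.6 3.6
120 60 71.6 3.8
160 21 70.6 3.1
```

View pics/end.png

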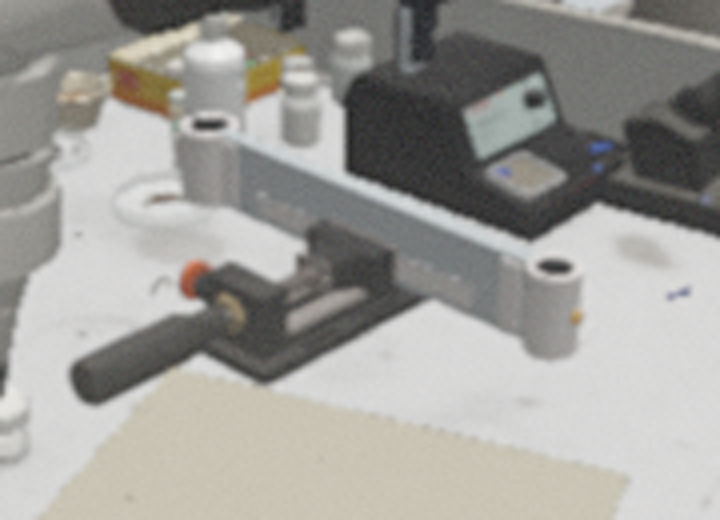

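The picture shows the arm level across the bed, clamped with the sliding jaw against the web at (350,255). The collar is on the button side, the robot is clear, and the bystanders are untouched.

```bash
python3 -c "
from workcell import env
print(env.sign_off())"
```

```text
the job is handed in; nothing more can be done
None
```

The arm stands level across the bed rails with its collar on the button side and the jaw shut on its web. It balanced about 3–4 mm from my first grip at mid-web, so I did not shift the grip, and the job is handed in at about 21 s.

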